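Seat a cast cover on its hidden sprung stop and start the scan

ROBOT

A 7-joint arm with a two-finger parallel gripper is mounted at the origin on the work surface. World frame = base frame: x ahead of the robot, y to its left, z up, the work surface at z = 0. Lengths are in m, angles in rad, forces in N, time in s.
With the tool pointing down it reaches from about 0.425 to 0.875 m from the base axis. Payload 4.7 kg.
Tool frame: the origin (TCP) lies midway between the tips of the shut fingers; the grasp point (between the pads) lies 19 mm behind it; z points along the fingers, y is the line along which they close (so a half turn about z gives the same grasp; the last joint's range is limited). The gripper opens to 87 mm and grips with 3 to 60 N. Pads are 19 mm wide; open, the fingers measure 117 mm over their backs; the gripper's body (75 mm by 190 mm) begins 51 mm behind the grasp point.
Start: joints at [1.346, 0.321, -0.07, 1.45, 0.023, 1.371, -0.057], TCP at [0.154, -0.632, 0.223] pointing down, gripper open.
Joint ranges: [-2.86, 2.86], [-0.3, 2.09], [-1.38, 1.24], [0.06, 2.45], [-1.56, 4.7], [0.09, 2.05], [-2.69, 2.69]. Speed limits (rad/s): [2.57, 2.57, 3.14, 3.14, 3.14, 3.14, 3.14].

INTERFACE

Orientations are given as a rotation vector (axis times angle).
In Python, from bench import ctrl, get_image, calibration gives the robot as it stands.
- The arm moves only by the tool apply_moves, never from a script. Its arguments are lists of equal length, an entry for each row: "dp": the shift along the tool's x, y, z in m, a list of three; "twist": the turn, a rotation vector about the tool's x, y, z in rad, a list of three; "fingers": the closure, from 0 (fully open) to 1 (shut). In form: {"dp": [[dx, dy, dz], ...], "twist": [[ax, ay, az], ...], "fingers": [fingers, ...]}. A call has 1 to 10 rows; each row shifts and turns the commanded pose from where the row before left it, along the tool's axes as they then stand; what a row does not reach is not made up. A row lasts 1/10 s, in which the tool goes at most 50 mm and 8.59 degrees, less where a joint would pass 70% of its speed; a pose out of reach is approached as far as the arm can. A call is refused whole if a number of a shift passes 0.05 or a number of a turn 0.15, either way. A call with a gripper value outside its range is refused whole. The fingers move at their own pace and stop on an object; "newtons" is the grip in N (left out, the last holds). Time passes only in rows, so rows that do not move let the fingers close. It gives the time, the measured TCP pose, the force, the opening and the grip force at its end, in the units of the state.
- ctrl.get_state(): the state, without advancing time (a new reading comes with each control period).
- get_image(name): name is "side" or "top"; returns the picture (480x640x3 uint8, red, green, blue); there is no depth.
- calibration(name): a dict with "fx", "fy", "cx", "cy" (pixels), "k1" (the pictures are not rectified: a ray, as slopes to the right and down, at radius r is drawn at 1 + k1 r^2 times it, then the intrinsics apply), "eye" and "attitude" of the camera in the world. Camera axes: x right, y up, looking along -z (the intrinsics and any distortion apply to the point x, -y, -z); pixel columns grow to the right and rows downward; lengths in m; the calibration is good to about 2 mm. A picture is of the moment at which its call begins. calibration takes no time and is no camera call.
- ctrl.close_job(): hands the job in; it is judged then, once.
The state is a dict: "time": time; "joint_positions": joint angles; "qd": joint speeds; "joint_torque": joint torques, N m; "position": TCP position; "tool_rot": TCP orientation; "ft_force": force on the tool from outside, world axes, zero at the start; "torque": the same for the moment, N m; "grip_width": opening from 0.0 (shut) to 1.0 (fully open); "grip_force": force on a finger pad.
Only numpy, scipy, OpenCV 4.12 (cv2) and the standard library are available. Lean on these libraries where they do the work, as an engineer would, in place of code of your own. Each camera call takes 0.05 s, during which the arm holds its last target. There are 200 camera calls.

TASK

Push the thin cast cover gently along the fixture's guide rails and under the bridge until it meets the sprung stop hidden there, press the spring in by a few millimetres for a moment, then ease off slowly so that the cover is left resting against the stop. Then start the scan: push the spring-centred paddle on the control box well over towards the side with the raised dome, hold it there for a good second, and let it return to the centre. Do not grip, lift or bend the cover, never push the paddle the other way, and leave the objects around the work where they are.

Things in the scene. Friction and masses are not known exactly. Their poses are not given: they have to be found in the camera images.
- fixture: Fixed dark steel plate 176 x 360 x 20 mm, long along its own y; origin at the centre of its underside, top at z = 20 mm. Two steel guide rails, 16 mm wide, 10 mm high above the plate, run along y, inner faces at x = -63 and +63 mm. The cover slides between them towards +y.
- bridge: Aluminium bridge fixed over the plate's +y end, axes as the fixture's. Origin on the plate's top face, 122.5 mm from the fixture's origin along +y. Deck 176 x 115 x 12 mm, underside 45 mm above the plate's top, near edge at y = -57.5 mm. The stop beneath it is out of sight and in none of the poses; it was set anew: its free face lies anywhere from y = -15 to +30 mm, so only touch finds it.
- bridge_near (a point): Middle of the bridge deck's near (-y) edge, on its underside. About the stop behind it: a flat plunger 50 mm wide, 7 to 23 mm above the plate, mid-lane; gives way to +y, spring 0.7 N per mm from zero, 14 mm travel, then solid. Press it in 5 to 8 mm (3.5 to 5.5 N above sliding friction) for half a second; back off at about 10 mm/s, as a sudden release throws the cover off it.
- cover: White cast pan, open side up, 110 (x) x 140 (y) x 28 mm high, walls 5 mm, loose on the plate between the rails, its y within 0.1 rad of the fixture's; origin at the centre of its underside. 0.3 to 0.5 kg; sliding friction unknown, about 1 to 4 N. Thin-walled: more than 15 N from the gripper bends it, so push it at the outside of its trailing (-y) wall; do not grip it.
- cover_lead (a point): Middle of the outside of the cover's leading (+y) wall, 14 mm above its underside; axes as the cover's.
- cover_trail (a point): Middle of the outside of the cover's trailing (-y) wall, 14 mm above its underside; axes as the cover's.
- box: Fixed grey control box 110 x 90 x 45 mm, origin at the centre of its underside. A black paddle stands up from the middle of its top; a raised dome (24 mm across, 9 mm high) on the top near its +x edge, 40 mm from the middle, marks the side to push towards. The other side has no dome.
- paddle (a joint): Lean of the black paddle: 0 upright, positive to the dome (box's +x), range -0.55 to 0.55 rad. 10 thick (x) x 36 wide (y) mm, top 62 mm above the box's top; hinged along the box's y at the height of the box's top. Spring 0.5 N m/rad: 5 N at 45 mm above the box for 0.45 rad. Over means beyond 0.3 rad; hold at least 1 s. Returns by itself. Never load it above 20 N.
- paddle_top (a point): Middle of the paddle's top edge, 107 mm above the table when centred; turns with the paddle.
- case: Bystander: small black flight case with aluminium edges, 130 x 100 x 70 mm, origin at the centre of its underside. Leave alone.
- pipe: Bystander: bent copper pipe lying on the table, 12 mm thick, about 72 x 190 mm overall, origin near its middle. Leave alone.
- bottle: Bystander: clear plastic bottle, standing, 60 mm across and 170 mm high, origin at the centre of its underside. Leave alone.
- mouse: Bystander: black computer mouse 100 x 58 x 28 mm, origin at the centre of its underside. Leave alone.
There are look-alikes about, which are no part of the job. Of the things that look like the box, the middle-sized one is meant. There is more than one size of the cover; the one meant has the size given above.

How it is judged:
On the way, in this order (a step that is already met when the one before it is completed fails the run):
1. the cover is pressed against the hidden stop under the bridge with more than 2.5 N on the stop, for 0.3 s (contact force between cover and bridge above 2.5 N and y of cover_lead in the frame of bridge above -0.02 m and z of cover_lead in the frame of bridge below 0.02 m), for 0.3 s.
2. with the cover let go and still resting on the stop, the paddle is held more than 0.3 rad towards the dome for 0.8 s (value of joint paddle above 0.3 rad and contact force between cover and bridge above 0.2 N and contact force between cover and the fingers below 0.1 N), for 0.8 s.
3. the paddle is back at the centre (within 0.06 rad) (value of joint paddle between -0.06 and 0.06 rad), for 0.2 s.
At the end, for the whole second after the job is handed in: The cover lies flat on the plate (within 4 mm and 0.05 rad), at rest, its leading wall under the bridge and still touching the sprung stop (more than 0.2 N); the paddle is centred within 0.06 rad (all of step 3 and contact force between cover and bridge above 0.2 N and y of cover_lead in the frame of bridge above -0.02 m and z of cover in the frame of bridge below 0.004 m and angle between cover's own z axis and vertical below 0.05 rad and linear speed of cover below 0.01 m/s).
It fails at once if the cover is pushed or gripped with more than 15 N (contact force between cover and the fingers above 15 N or contact force between cover and the arm above 15 N).
It fails at once if the cover is lifted more than 10 mm off the plate (z of cover in the frame of fixture above 0.03 m).
It fails at once if the paddle is pushed the wrong way (beyond 0.15 rad) (value of joint paddle below -0.15 rad).
It fails at once if the paddle is loaded with more than 20 N (contact force between box and the fingers above 20 N or contact force between box and the arm above 20 N).
It fails at once if a bystander is moved more than 15 mm (distance of any of case, pipe, bottle, mouse from where it was at the start of the episode above 0.015 m).
It also fails if it takes over 72 s, if anything falls off the work surface, if the arm or the gripper's body presses on something with over 40 N, if the wrist force passes 120 N, or if a joint passes its speed limit or range.

## Working session

There is one attempt and no reset: what is moved stays moved. The work goes in short steps, Python scripts to look and compute and a tool call to move; the robot and the scene stay as the last step left them, time stands still between calls to the robot, and variables do not carry over. Pictures are saved under pics/ and viewed, at most 10 in all, crops included, and the job is handed in when it is done.

Besides the shell and the picture viewer there is one more tool, called after "Request:" by a JSON object that holds its "method" and its "body", one argument or row to a line. apply_moves: Moves the arm, as the interface text tells. Its arguments: {"type":"object","properties":{"dp":{"type":"array"},"twist":{"type":"array"},"fingers":{"type":"array"},"newtons":{"type":"number"}},"required":["dp","twist","fingers"]}

```bash
mkdir -p pics
python3 - <<'E'
from bench import ctrl,get_image,calibration
import cv2
for n in("top","side"):
    cv2.imwrite(f"pics/{n}0.png",get_image(n)[:,:,::-1]); print(n,calibration(n))
print(ctrl.get_state())
E
```

```text
top {'fx': 437.3899246008844, 'fy': 437.3899246008844, 'cx': 326.94797523580456, 'cy': 242.2414982772426, 'k1': 0.02680438781451729, 'eye': array([0.28466368, 0.0551176 , 1.20828146]), 'attitude': array([ 0.16184795, -0.1608151 , -1.58090215])}
side {'fx': 529.979877475754, 'fy': 529.979877475754, 'cx': 324.27626489676993, 'cy': 240.13316822554535, 'k1': 0.0527763346381052, 'eye': array([-0.06191359,  0.66714442,  1.00950741]), 'attitude': array([ 0.36551823, -0.88018138, -2.26981   ])}
{'time': 0.1, 'joint_positions': array([ 1.34609379,  0.32173683, -0.0700462 ,  1.45156235,  0.02260876,
        1.37077317, -0.05691648]), 'qd': array([ 7.89651979e-05, -9.71721169e-04,  1.29369905e-05, -1.37684270e-03,
        5.59343888e-04, -3.01567512e-03, -9.38452240e-04]), 'joint_torque': array([ 5.47020736e-04, -4.92571199e+01, -4.05396614e-01, -3.13398957e+01,
       -6.42723776e-02,  3.94408184e-02,  8.42947566e-05]), 'position': array([ 0.15356142, -0.63109615,  0.2215737 ]), 'tool_rot': array([-3.11757654e+00, -3.73984995e-01,  4.92574278e-04]), 'ft_force': array([ 0.23578253, -0.13122836, -0.56910043]), 'torque': array([-0.03633996,  0.02884647, -0.01699759]), 'grip_force': 0.0, 'grip_width': 1.000727498350372}
```

View pics/top0.png

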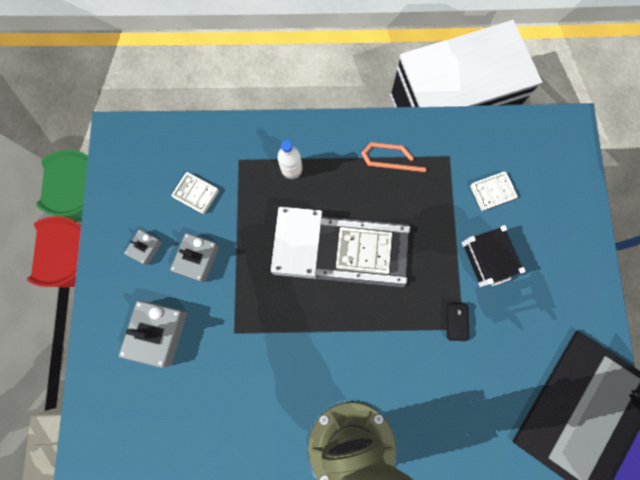

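View pics/side0.png

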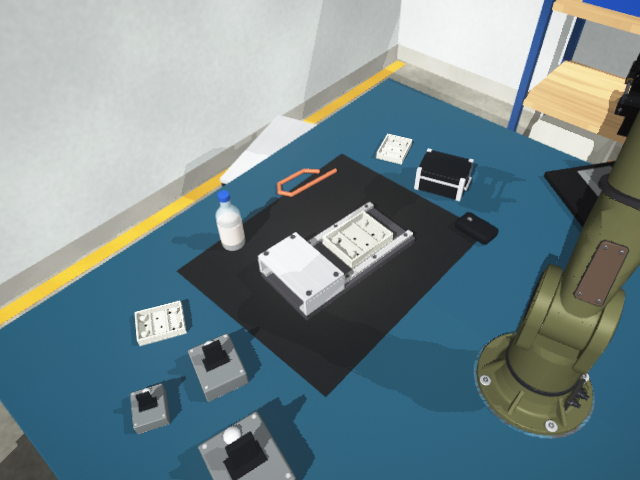

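Top view: the box candidates are small (143,246), middle (195,257) and large (152,333). The cover candidates are the one in the fixture (363,250) and loose ones at (195,193) and (494,190). I choose the middle box and the cover between the rails, and will check both in one crop.

```bash
cat > h.py <<'E'
import numpy as np,cv2
from scipy.spatial.transform import Rotation as R
from bench import ctrl,get_image,calibration
def cam(n):
    c=calibration(n); K=np.array([[c['fx'],0,c['cx']],[0,c['fy'],c['cy']],[0,0,1]])
    return c,K,np.array([c['k1'],0,0,0.]),R.from_rotvec(c['attitude']).as_matrix()
def ray(n,uv):
    c,K,D,A=cam(n); p=cv2.undistortPoints(np.array(uv,float).reshape(-1,1,2),K,D)[:,0]
    return c['eye'],np.c_[p[:,0],-p[:,1],-np.ones(len(p))]@A.T
def plane(n,uv,z):
    e,d=ray(n,uv); return e+d*((z-e[2])/d[:,2])[:,None]
def proj(n,P):
    c,K,D,A=cam(n); q=(np.array(P,float).reshape(-1,3)-c['eye'])@A*[1,-1,-1]
    return cv2.projectPoints(q,np.zeros(3),np.zeros(3),K,D)[0][:,0]
def tri(u1,u2):
    M=np.zeros((3,3));b=np.zeros(3)
    for n,u in(("top",u1),("side",u2)):
        e,d=ray(n,[u]);d=d[0]/np.linalg.norm(d[0]);P=np.eye(3)-np.outer(d,d);M+=P;b+=P@e
    return np.linalg.solve(M,b)
E
python3 - <<'E'
import cv2,numpy as np
t=cv2.imread("pics/top0.png");s=cv2.imread("pics/side0.png")
z=lambda im,x,y,w,h,f:cv2.resize(im[y:y+h,x:x+w],None,fx=f,fy=f,interpolation=cv2.INTER_CUBIC)
a=z(t,260,195,160,100,5)            # 800x500
cv2.imwrite("pics/c1.png",a)
b=np.hstack([z(t,160,220,66,75,6),z(s,180,325,66,75,6)]);cv2.imwrite("pics/c2.png",b)
E
```

```text
(no output)
```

View pics/c1.png

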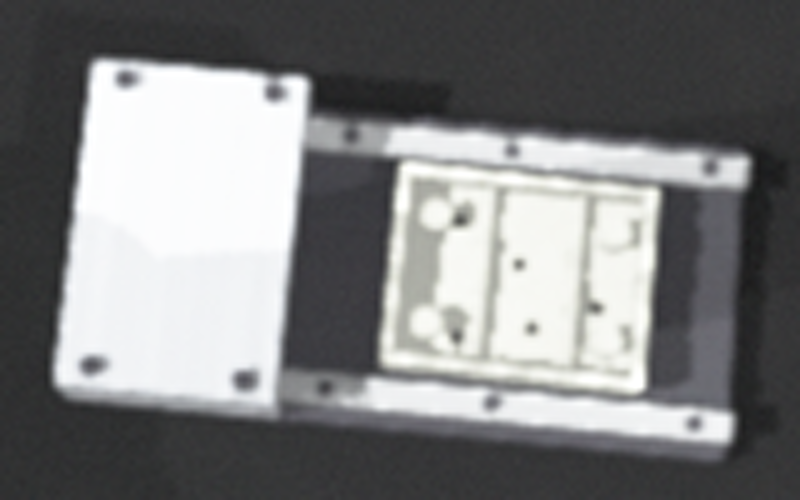

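View pics/c2.png

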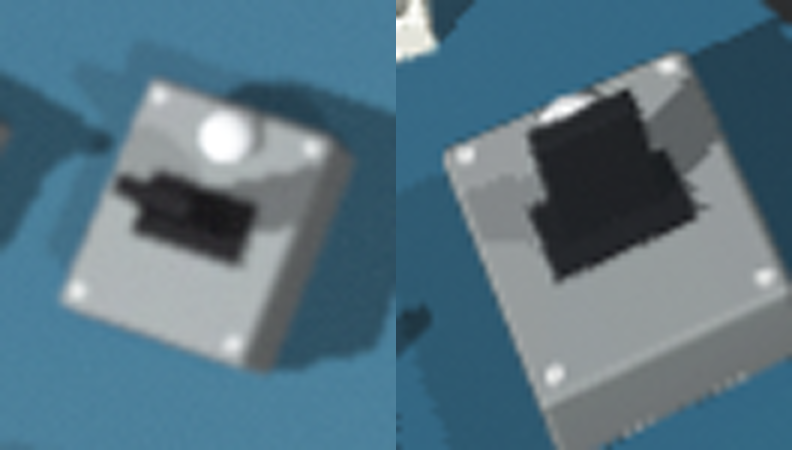

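Crop c1 shows the deck corners at about (92,60), (310,78), (278,408) and (55,385), and the cover rim at (400,160), (662,185), (645,392) and (380,365), lying slightly askew between the rails. Crop c2 confirms the middle box. Its dome is at (225,137) in the top half, towards world +x, and the paddle leans across the middle.

Run:
```python
from h import *
np.set_printoptions(precision=4,suppress=True)
f=lambda L,x,y,s:[[x+(a+.5)/s-.5,y+(b+.5)/s-.5] for a,b in L]
P=plane("top",f([(92,60),(310,78),(278,408),(55,385)],260,195,5),.077);print("deck",P,P.mean(0))
for a,b in((0,1),(1,2),(2,3),(3,0)):print(np.linalg.norm(P[a]-P[b]))
P=plane("top",f([(400,160),(662,185),(645,392),(380,365)],260,195,5),.048);print("cover",P,P.mean(0))
for a,b in((0,1),(1,2),(2,3),(3,0)):print(np.linalg.norm(P[a]-P[b]))
P=plane("top",f([(310,117),(750,153),(750,187),(735,410),(735,440),(280,402)],260,195,5),.030);print("rails",P)
P=plane("top",f([(160,95),(313,150),(233,345),(77,290)],160,220,6),.045);print("screws",P,P.mean(0))
print("dome",plane("top",f([(225,137)],160,220,6),.05))
P=plane("top",f([(150,78),(352,150),(248,370),(60,300)],160,220,6),.045);print("box",P,P.mean(0))
P=plane("side",f([(664-396,65),(765-396,277),(555-396,375),(465-396,155)],180,325,6),.045);print("screws side",P,P.mean(0))
# paddle top edge in the views: top (115..,185) ; side (530,128)-(632,90)
print("pad top z107 side",plane("side",f([(531-396,128),(632-396,90)],180,325,6),.107))
print("pad top z107 top",plane("top",f([(120,185),(190,210)],160,220,6),.107))
```

```text
deck [[0.6199 0.1839 0.077 ]
 [0.6079 0.0669 0.077 ]
 [0.4303 0.0859 0.077 ]
 [0.4442 0.202  0.077 ]] [0.5256 0.1347 0.077 ]
0.11759224272425986
0.17867410603497363
0.11686205498828302
0.17656370815580688
cover [[ 0.569   0.0187  0.048 ]
 [ 0.5526 -0.1235  0.048 ]
 [ 0.4394 -0.1092  0.048 ]
 [ 0.4562  0.0319  0.048 ]] [ 0.5043 -0.0455  0.048 ]
0.1431473467913298
0.11406616683529701
0.14206398987098937
0.11350369037792137
rails [[ 0.5988  0.0677  0.03  ]
 [ 0.5741 -0.1758  0.03  ]
 [ 0.5548 -0.1747  0.03  ]
 [ 0.4313 -0.1599  0.03  ]
 [ 0.415  -0.159   0.03  ]
 [ 0.4396  0.0861  0.03  ]]
screws [[0.5518 0.4363 0.045 ]
 [0.5252 0.3662 0.045 ]
 [0.4373 0.3983 0.045 ]
 [0.4632 0.4687 0.045 ]] [0.4944 0.4173 0.045 ]
dome [[0.5308 0.4046 0.05  ]]
box [[0.5598 0.4412 0.045 ]
 [0.5249 0.3486 0.045 ]
 [0.426  0.3911 0.045 ]
 [0.4588 0.4759 0.045 ]] [0.4924 0.4142 0.045 ]
screws side [[0.527  0.3644 0.045 ]
 [0.4373 0.396  0.045 ]
 [0.4622 0.4654 0.045 ]
 [0.5507 0.4338 0.045 ]] [0.4943 0.4149 0.045 ]
pad top z107 side [[0.5032 0.4283 0.107 ]
 [0.4896 0.3972 0.107 ]]
pad top z107 top [[0.4985 0.431  0.107 ]
 [0.4872 0.4008 0.107 ]]
```

```bash
cat >> h.py <<'E'
def go(x,y,z,yaw):
    "shift in the tool frame that holds after the turn to yaw (tool x heading), and the turn about tool z"
    s=ctrl.get_state();M=R.from_rotvec(s['tool_rot']).as_matrix()
    T=np.array([[np.cos(yaw),np.sin(yaw),0],[np.sin(yaw),-np.cos(yaw),0],[0,0,-1]])
    d=np.array([x,y,z])-s['position']
    print("t",round(s['time'],2),"pos",s['position'].round(4),"now-frame",(M.T@d).round(4),"after-frame",(T.T@d).round(4),"twist",R.from_matrix(M.T@T).as_rotvec().round(4),"F",s['ft_force'].round(2),"grip",round(s['grip_width'],2))
def fix(x,y): # fixture frame -> world
    a=-.101;o=np.array([.5132,.0128]);return o+x*np.array([np.cos(a),np.sin(a)])+y*np.array([-np.sin(a),np.cos(a)])
E
python3 - <<'E'
from h import *
p=fix(-.003,-.165);print(p);go(*p,.15,np.pi/2-.101)
E
```

```text
[ 0.49357861 -0.15105665]
t 0.1 pos [ 0.1536 -0.6311  0.2216] now-frame [ 0.4439 -0.3859  0.0722] after-frame [0.5119 0.2899 0.0716] twist [-1.500e-03 -9.000e-04 -1.231e+00] F [ 0.24 -0.13 -0.57] grip 1.0
```

Request:
{"method": "apply_moves", "body": {
  "dp": [
    [0,0,0],
    [0,0,0],
    [0,0,0],
    [0,0,0],
    [0,0,0],
    [0,0,0],
    [0,0,0],
    [0,0,0],
    [0,0,0],
    [0,0,0]
  ],
  "twist": [
    [0,0,-0.123],
    [0,0,-0.123],
    [0,0,-0.123],
    [0,0,-0.123],
    [0,0,-0.123],
    [0,0,-0.123],
    [0,0,-0.123],
    [0,0,-0.123],
    [0,0,-0.123],
    [0,0,-0.123]
  ],
  "fingers": [0.5,0.5,0.5,0.5,0.5,0.5,0.5,0.5,0.5,0.5]
}}

```text
time: 1.1
position: [0.1536, -0.6313, 0.2219]
tool_rot: [-2.326, -2.111, -0.001]
ft_force: [-0.4, -0.1, 0.1]
grip_width: 0.496
grip_force: 0.0
```

Request:
{"method": "apply_moves", "body": {
  "dp": [
    [0.04,0.0225,0],
    [0.04,0.0225,0],
    [0.04,0.0225,0],
    [0.04,0.0225,0],
    [0.04,0.0225,0],
    [0.04,0.0225,0],
    [0.04,0.0225,0],
    [0.04,0.0225,0],
    [0.04,0.0225,0],
    [0.04,0.0225,0]
  ],
  "twist": [
    [0,0,0],
    [0,0,0],
    [0,0,0],
    [0,0,0],
    [0,0,0],
    [0,0,0],
    [0,0,0],
    [0,0,0],
    [0,0,0],
    [0,0,0]
  ],
  "fingers": [0.5,0.5,0.5,0.5,0.5,0.5,0.5,0.5,0.5,0.5]
}}

```text
time: 2.1
position: [0.4188, -0.2548, 0.2223]
tool_rot: [2.332, 2.105, -0.001]
ft_force: [1.2, 0.2, -0.5]
grip_width: 0.499
grip_force: 0.0
```

Run:
```python
from h import *
go(*fix(-.003,-.165),.10,np.pi/2-.101)
```

```text
t 2.1 pos [ 0.4188 -0.2548  0.2223] now-frame [0.1109 0.0639 0.1223] after-frame [0.1108 0.064  0.1223] twist [-0.0003  0.0004 -0.0012] F [ 1.2   0.23 -0.51] grip 0.5
```

Request:
{"method": "apply_moves", "body": {
  "dp": [
    [0.037,0.0213,0],
    [0.037,0.0213,0],
    [0.0368,0.0214,0],
    [0,0,0.03],
    [0,0,0.035],
    [0,0,0.035],
    [0,0,0.03],
    [0,0,0.02],
    [0,0,0],
    [0,0,0]
  ],
  "twist": [
    [0,0,0],
    [0,0,0],
    [0,0,0],
    [0,0,0],
    [0,0,0],
    [0,0,0],
    [0,0,0],
    [0,0,0],
    [0,0,0],
    [0,0,0]
  ],
  "fingers": [0.5,0.5,0.5,0.5,0.5,0.5,0.5,0.5,0.5,0.5]
}}

```text
time: 3.1
position: [0.4932, -0.1527, 0.0727]
tool_rot: [-2.331, -2.105, 0.0]
ft_force: [0.2, -1.2, -0.2]
grip_width: 0.503
grip_force: 0.0
```

Run:
```python
from h import *
go(*fix(-.003,-.165),.029,np.pi/2-.101)
t=get_image("top");print(proj("top",[*fix(-.003,-.165),.07]))
cv2.imwrite("pics/c3.png",cv2.resize(t[180:310,250:440,::-1],None,fx=4,fy=4,interpolation=cv2.INTER_CUBIC))
```

```text
t 3.1 pos [ 0.4932 -0.1527  0.0727] now-frame [0.0017 0.0002 0.0437] after-frame [0.0017 0.0002 0.0437] twist [-0.0004 -0.0004 -0.0008] F [ 0.15 -1.19 -0.15] grip 0.5
[[404.66404696 251.28394986]]
```

View pics/c3.png

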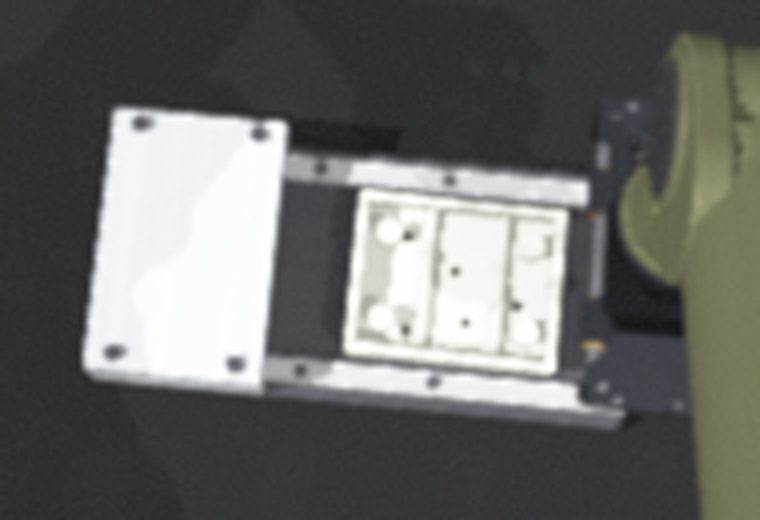

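The gripper sits behind the trailing wall (about (570,290) in the crop), aligned with the rails, and the cover hasn't moved. I'll lower it and then advance.

Request:
{"method": "apply_moves", "body": {
  "dp": [
    [0,0,0.02],
    [0,0,0.016],
    [0,0,0.008],
    [0,0,0],
    [0.002,0,0],
    [0.003,0,0],
    [0.003,0,0],
    [0.003,0,0],
    [0.003,0,0],
    [0.003,0,0]
  ],
  "twist": [
    [0,0,0],
    [0,0,0],
    [0,0,0],
    [0,0,0],
    [0,0,0],
    [0,0,0],
    [0,0,0],
    [0,0,0],
    [0,0,0],
    [0,0,0]
  ],
  "fingers": [0.5,0.5,0.5,0.5,0.5,0.5,0.5,0.5,0.5,0.5]
}}

```text
time: 4.15
position: [0.495, -0.1356, 0.0286]
tool_rot: [2.331, 2.105, -0.0]
ft_force: [0.6, -0.1, -0.9]
grip_width: 0.501
grip_force: 0.0
```

Request:
{"method": "apply_moves", "body": {
  "dp": [
    [0.002,0,0],
    [0.002,0,0],
    [0.002,0,0],
    [0.002,0,0],
    [0.002,0,0],
    [0.002,0,0],
    [0.002,0,0],
    [0.002,0,0],
    [0.002,0,0],
    [0.002,0,0]
  ],
  "twist": [
    [0,0,0],
    [0,0,0],
    [0,0,0],
    [0,0,0],
    [0,0,0],
    [0,0,0],
    [0,0,0],
    [0,0,0],
    [0,0,0],
    [0,0,0]
  ],
  "fingers": [0.5,0.5,0.5,0.5,0.5,0.5,0.5,0.5,0.5,0.5]
}}

```text
time: 5.15
position: [0.4969, -0.1162, 0.0285]
tool_rot: [2.332, 2.105, -0.001]
ft_force: [-0.2, -1.8, -0.7]
grip_width: 0.499
grip_force: 1.1
```

Request:
{"method": "apply_moves", "body": {
  "dp": [
    [0.003,0,0],
    [0.004,0,0],
    [0.004,0,0],
    [0.004,0,0],
    [0.004,0,0],
    [0.004,0,0],
    [0.004,0,0],
    [0.004,0,0],
    [0.004,0,0],
    [0.004,0,0]
  ],
  "twist": [
    [0,0,0],
    [0,0,0],
    [0,0,0],
    [0,0,0],
    [0,0,0],
    [0,0,0],
    [0,0,0],
    [0,0,0],
    [0,0,0],
    [0,0,0]
  ],
  "fingers": [0.5,0.5,0.5,0.5,0.5,0.5,0.5,0.5,0.5,0.5]
}}

```text
time: 6.15
position: [0.501, -0.0769, 0.0285]
tool_rot: [2.332, 2.105, -0.0]
ft_force: [0.6, -2.4, -1.1]
grip_width: 0.498
grip_force: 1.1
```

Request:
{"method": "apply_moves", "body": {
  "dp": [
    [0.004,0,0],
    [0.004,0,0],
    [0.004,0,0],
    [0.004,0,0],
    [0.004,0,0],
    [0.003,0,0],
    [0.003,0,0],
    [0.002,0,0],
    [0.002,0,0],
    [0.002,0,0]
  ],
  "twist": [
    [0,0,0],
    [0,0,0],
    [0,0,0],
    [0,0,0],
    [0,0,0],
    [0,0,0],
    [0,0,0],
    [0,0,0],
    [0,0,0],
    [0,0,0]
  ],
  "fingers": [0.5,0.5,0.5,0.5,0.5,0.5,0.5,0.5,0.5,0.5]
}}

```text
time: 7.15
position: [0.5042, -0.0454, 0.0285]
tool_rot: [2.332, 2.105, -0.0]
ft_force: [-0.7, -2.6, -0.7]
grip_width: 0.497
grip_force: 1.1
```

Run:
```python
from h import *
go(*fix(-.003,-.05),.029,np.pi/2-.101)
for i in range(4):
    t=get_image("top");s=ctrl.get_state();print(s['ft_force'].round(2),s['grip_force'])
cv2.imwrite("pics/c4.png",cv2.resize(t[180:310,250:440,::-1],None,fx=4,fy=4,interpolation=cv2.INTER_CUBIC))
```

```text
t 7.15 pos [ 0.5042 -0.0454  0.0285] now-frame [ 0.0088  0.0001 -0.0005] after-frame [ 0.0088  0.0001 -0.0005] twist [-0.0001  0.0001 -0.0011] F [-0.67 -2.61 -0.7 ] grip 0.5
[ 0.1  -2.34 -0.39] 0.9531237900228007
[ 0.67 -1.26 -0.6 ] 0.4780585190746933
[ 0.   -0.05 -0.4 ] 0.3436686068380368
[-0.04 -0.96  0.56] 0.23491987900911226
```

View pics/c4.png

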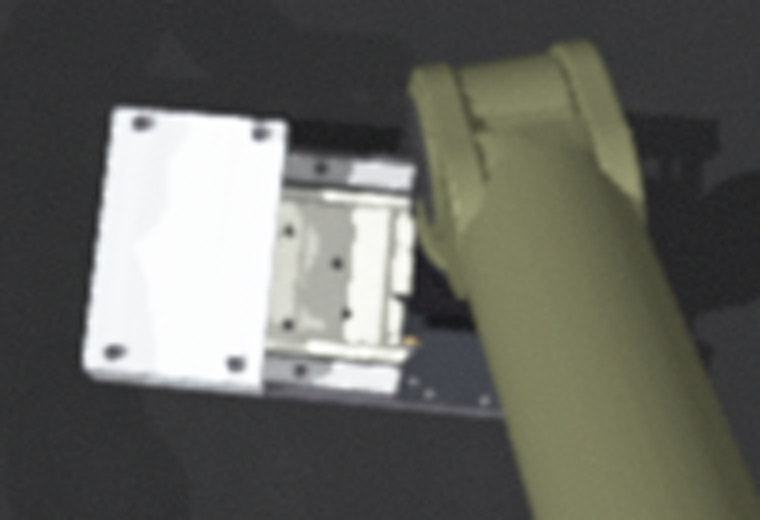

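The cover is straight and partly under the bridge, with its trailing wall at crop (410,280). Sliding friction is about 2.5 N. The stop is still at least 15 mm ahead, so I'll creep.

Request:
{"method": "apply_moves", "body": {
  "dp": [
    [0.0015,0,0],
    [0.0015,0,0],
    [0.0015,0,0],
    [0.0015,0,0],
    [0.0015,0,0],
    [0.0015,0,0],
    [0.0015,0,0],
    [0.0015,0,0],
    [0.0015,0,0],
    [0.0015,0,0]
  ],
  "twist": [
    [0,0,0],
    [0,0,0],
    [0,0,0],
    [0,0,0],
    [0,0,0],
    [0,0,0],
    [0,0,0],
    [0,0,0],
    [0,0,0],
    [0,0,0]
  ],
  "fingers": [0.5,0.5,0.5,0.5,0.5,0.5,0.5,0.5,0.5,0.5]
}}

```text
time: 8.35
position: [0.5058, -0.0304, 0.0285]
tool_rot: [2.332, 2.105, -0.0]
ft_force: [-0.0, -2.9, -1.0]
grip_width: 0.5
grip_force: 1.2
```

Request:
{"method": "apply_moves", "body": {
  "dp": [
    [0.001,0,0],
    [0.001,0,0],
    [0.001,0,0],
    [0.001,0,0],
    [0.001,0,0],
    [0.001,0,0]
  ],
  "twist": [
    [0,0,0],
    [0,0,0],
    [0,0,0],
    [0,0,0],
    [0,0,0],
    [0,0,0]
  ],
  "fingers": [0.5,0.5,0.5,0.5,0.5,0.5]
}}

```text
time: 8.95
position: [0.5064, -0.0245, 0.0285]
tool_rot: [2.332, 2.105, -0.0]
ft_force: [-1.1, -2.8, 0.3]
grip_width: 0.5
grip_force: 1.2
```

Request:
{"method": "apply_moves", "body": {
  "dp": [
    [0.001,0,0],
    [0.001,0,0],
    [0.001,0,0],
    [0.001,0,0],
    [0.001,0,0],
    [0.001,0,0]
  ],
  "twist": [
    [0,0,0],
    [0,0,0],
    [0,0,0],
    [0,0,0],
    [0,0,0],
    [0,0,0]
  ],
  "fingers": [0.5,0.5,0.5,0.5,0.5,0.5]
}}

```text
time: 9.55
position: [0.507, -0.0187, 0.0285]
tool_rot: [2.332, 2.105, -0.0]
ft_force: [-0.3, -3.0, -0.2]
grip_width: 0.502
grip_force: 1.6
```

Request:
{"method": "apply_moves", "body": {
  "dp": [
    [0.001,0,0],
    [0.001,0,0],
    [0.001,0,0],
    [0.001,0,0]
  ],
  "twist": [
    [0,0,0],
    [0,0,0],
    [0,0,0],
    [0,0,0]
  ],
  "fingers": [0.5,0.5,0.5,0.5]
}}

```text
time: 9.95
position: [0.5072, -0.0155, 0.0285]
tool_rot: [2.332, 2.104, -0.002]
ft_force: [-1.0, -6.2, 1.1]
grip_width: 0.501
grip_force: 3.0
```

Request:
{"method": "apply_moves", "body": {
  "dp": [
    [0.001,0,0],
    [0.0005,0,0],
    [0,0,0],
    [0,0,0],
    [0,0,0]
  ],
  "twist": [
    [0,0,0],
    [0,0,0],
    [0,0,0],
    [0,0,0],
    [0,0,0]
  ],
  "fingers": [0.5,0.5,0.5,0.5,0.5]
}}

```text
time: 10.45
position: [0.5073, -0.0144, 0.0285]
tool_rot: [2.332, 2.104, -0.003]
ft_force: [-0.8, -6.3, 1.6]
grip_width: 0.5
grip_force: 3.1
```

Request:
{"method": "apply_moves", "body": {
  "dp": [
    [0.001,0,0],
    [0.0005,0,0],
    [0,0,0],
    [0,0,0],
    [0,0,0],
    [0,0,0],
    [0,0,0]
  ],
  "twist": [
    [0,0,0],
    [0,0,0],
    [0,0,0],
    [0,0,0],
    [0,0,0],
    [0,0,0],
    [0,0,0]
  ],
  "fingers": [0.5,0.5,0.5,0.5,0.5,0.5,0.5]
}}

```text
time: 11.15
position: [0.5074, -0.0134, 0.0285]
tool_rot: [2.332, 2.103, -0.003]
ft_force: [0.0, -7.4, 1.2]
grip_width: 0.502
grip_force: 3.6
```

Request:
{"method": "apply_moves", "body": {
  "dp": [
    [-0.0005,0,0],
    [-0.0005,0,0],
    [-0.0005,0,0],
    [-0.0005,0,0],
    [-0.0005,0,0],
    [-0.0005,0,0],
    [-0.0005,0,0],
    [-0.0005,0,0],
    [-0.0005,0,0],
    [-0.0005,0,0]
  ],
  "twist": [
    [0,0,0],
    [0,0,0],
    [0,0,0],
    [0,0,0],
    [0,0,0],
    [0,0,0],
    [0,0,0],
    [0,0,0],
    [0,0,0],
    [0,0,0]
  ],
  "fingers": [0.5,0.5,0.5,0.5,0.5,0.5,0.5,0.5,0.5,0.5]
}}

```text
time: 12.15
position: [0.5073, -0.0161, 0.0286]
tool_rot: [-2.331, -2.106, -0.001]
ft_force: [0.1, 0.1, 0.2]
grip_width: 0.499
grip_force: 0.0
```

Request:
{"method": "apply_moves", "body": {
  "dp": [
    [-0.0005,0,0],
    [-0.0005,0,0],
    [-0.0005,0,0],
    [-0.0005,0,0],
    [-0.0005,0,0],
    [-0.0005,0,0],
    [-0.0005,0,0],
    [-0.0005,0,0],
    [-0.0005,0,0],
    [-0.0005,0,0]
  ],
  "twist": [
    [0,0,0],
    [0,0,0],
    [0,0,0],
    [0,0,0],
    [0,0,0],
    [0,0,0],
    [0,0,0],
    [0,0,0],
    [0,0,0],
    [0,0,0]
  ],
  "fingers": [0.5,0.5,0.5,0.5,0.5,0.5,0.5,0.5,0.5,0.5]
}}

```text
time: 13.15
position: [0.5067, -0.0216, 0.0285]
tool_rot: [2.332, 2.105, -0.0]
ft_force: [-0.1, -0.4, -0.4]
grip_width: 0.5
grip_force: 0.0
```

Request:
{"method": "apply_moves", "body": {
  "dp": [
    [-0.001,0,0],
    [-0.002,0,0],
    [-0.004,0,0],
    [-0.006,0,0],
    [-0.006,0,0],
    [-0.006,0,0],
    [0,0,0]
  ],
  "twist": [
    [0,0,0],
    [0,0,0],
    [0,0,0],
    [0,0,0],
    [0,0,0],
    [0,0,0],
    [0,0,0]
  ],
  "fingers": [0.5,0.5,0.5,0.5,0.5,0.5,0.5]
}}

```text
time: 13.85
position: [0.5039, -0.0479, 0.0284]
tool_rot: [2.334, 2.103, -0.001]
ft_force: [-0.4, -0.4, -0.6]
grip_width: 0.503
grip_force: 0.0
```

Run:
```python
from h import *
go(*fix(-.003,-.08),.18,np.pi/2-.101)
e=np.array([.4944,.4165]);x=np.array([.9395,-.3426]);p=e-.05*x;print(p)
go(*p,.18,np.arctan2(.3426,-.9395))
```

```text
t 13.85 pos [ 0.5039 -0.0479  0.0284] now-frame [-1.880e-02  1.000e-04 -1.515e-01] after-frame [-1.870e-02  1.000e-04 -1.516e-01] twist [-0.0002  0.0007 -0.0029] F [-0.39 -0.41 -0.57] grip 0.5
[0.447425 0.43363 ]
t 13.85 pos [ 0.5039 -0.0479  0.0284] now-frame [ 0.473  -0.1062 -0.1519] after-frame [ 0.2181  0.433  -0.1516] twist [-6.000e-04  4.000e-04 -1.325e+00] F [-0.39 -0.41 -0.57] grip 0.5
```

Request:
{"method": "apply_moves", "body": {
  "dp": [
    [-0.002,0,-0.02],
    [0,0,-0.04],
    [0,0,-0.04],
    [0,0,-0.04],
    [0,0,-0.0116],
    [0,0,0],
    [0,0,0],
    [0,0,0],
    [0,0,0],
    [0,0,0]
  ],
  "twist": [
    [0,0,0],
    [0,0,0],
    [0,0,0],
    [0,0,0],
    [0,0,0],
    [0,0,-0.14],
    [0,0,-0.14],
    [0,0,-0.14],
    [0,0,-0.14],
    [0,0,-0.14]
  ],
  "fingers": [0.5,0.5,0.5,0.5,0.5,1,1,1,1,1]
}}

```text
time: 14.85
position: [0.5035, -0.0482, 0.1794]
tool_rot: [-1.46, -2.781, 0.0]
ft_force: [0.1, -0.4, 0.6]
grip_width: 0.132
grip_force: 0.0
```

Request:
{"method": "apply_moves", "body": {
  "dp": [
    [0,0,0],
    [0,0,0],
    [0,0,0],
    [0,0,0],
    [0,0,0],
    [0.02,0.036,0],
    [0.02,0.036,0],
    [0.02,0.036,0],
    [0.02,0.036,0],
    [0.02,0.036,0]
  ],
  "twist": [
    [0,0,-0.14],
    [0,0,-0.14],
    [0,0,-0.14],
    [0,0,-0.14],
    [0,0,-0.065],
    [0,0,0],
    [0,0,0],
    [0,0,0],
    [0,0,0],
    [0,0,0]
  ],
  "fingers": [1,1,1,1,1,1,1,1,1,1]
}}

```text
time: 15.85
position: [0.4705, 0.1563, 0.1797]
tool_rot: [0.544, 3.094, -0.001]
ft_force: [0.5, -0.0, 0.1]
grip_width: 0.004
grip_force: 0.0
```

Request:
{"method": "apply_moves", "body": {
  "dp": [
    [0.02,0.036,0],
    [0.02,0.036,0],
    [0.02,0.036,0],
    [0.02,0.036,0],
    [0.02,0.036,0],
    [0.01,0.036,0],
    [0.007,0.035,0],
    [0,0,0],
    [0,0,0]
  ],
  "twist": [
    [0,0,0],
    [0,0,0],
    [0,0,0],
    [0,0,0],
    [0,0,0],
    [0,0,0],
    [0,0,0],
    [0,0,0],
    [0,0,0]
  ],
  "fingers": [1,1,1,1,1,1,1,1,1]
}}

```text
time: 16.75
position: [0.4457, 0.4313, 0.179]
tool_rot: [-0.54, -3.093, 0.002]
ft_force: [0.7, -0.7, -0.8]
grip_width: 0.006
grip_force: 0.0
```

Run:
```python
from h import *
e=np.array([.4944,.4165]);x=np.array([.9395,-.3426]);p=e-.05*x
go(*p,.085,np.arctan2(.3426,-.9395))
t=get_image("top")[180:310,150:300,::-1];s=get_image("side")[300:430,170:320,::-1]
cv2.imwrite("pics/c5.png",cv2.resize(np.hstack([t,s]),None,fx=2.6,fy=2.6,interpolation=cv2.INTER_CUBIC))
```

```text
t 16.75 pos [0.4457 0.4313 0.179 ] now-frame [-0.001   0.0029  0.094 ] after-frame [-0.0009  0.0028  0.094 ] twist [-0.0014 -0.0017  0.0043] F [ 0.68 -0.73 -0.76] grip 0.01
```

View pics/c5.png

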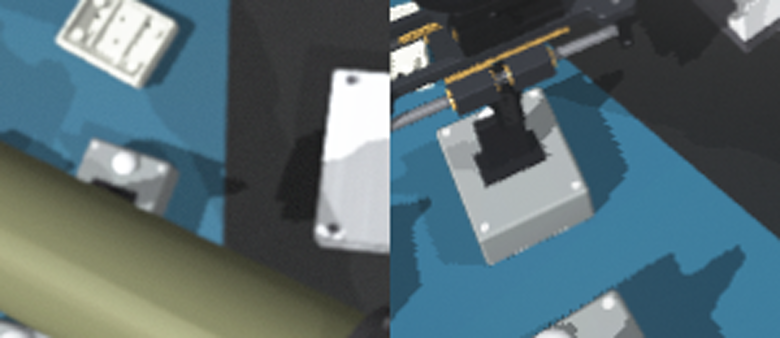

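The finger is on the domeless side of the middle box, clear of the paddle (right half: paddle at about (510,120)). Next I lower it, then approach along tool -x.

Request:
{"method": "apply_moves", "body": {
  "dp": [
    [0,0.003,0.02],
    [0,0,0.03],
    [0,0,0.03],
    [0,0,0.014],
    [0,0,0],
    [-0.006,0,0],
    [-0.008,0,0],
    [-0.008,0,0],
    [-0.006,0,0],
    [-0.002,0,0]
  ],
  "twist": [
    [0,0,0],
    [0,0,0],
    [0,0,0],
    [0,0,0],
    [0,0,0],
    [0,0,0],
    [0,0,0],
    [0,0,0],
    [0,0,0],
    [0,0,0]
  ],
  "fingers": [1,1,1,1,1,1,1,1,1,1]
}}

```text
time: 17.85
position: [0.4776, 0.4228, 0.0864]
tool_rot: [0.546, 3.093, 0.0]
ft_force: [-0.0, 0.3, -1.0]
grip_width: 0.006
grip_force: 0.0
```

Request:
{"method": "apply_moves", "body": {
  "dp": [
    [-0.002,0,0],
    [-0.002,0,0],
    [-0.002,0,0],
    [-0.002,0,0],
    [-0.002,0,0],
    [-0.002,0,0],
    [0,0,0]
  ],
  "twist": [
    [0,0,0],
    [0,0,0],
    [0,0,0],
    [0,0,0],
    [0,0,0],
    [0,0,0],
    [0,0,0]
  ],
  "fingers": [1,1,1,1,1,1,1]
}}

```text
time: 18.55
position: [0.4872, 0.4195, 0.0861]
tool_rot: [-0.543, -3.094, -0.0]
ft_force: [-2.1, -0.1, 1.0]
grip_width: 0.005
grip_force: 1.1
```

Run:
```python
from h import *
e=np.array([.4944,.4165]);x=np.array([.9395,-.3426]);p=e+.0035*x
go(*p,.085,np.arctan2(.3426,-.9395)); s=ctrl.get_state();print("Fx_box",s['ft_force'][:2]@x)
```

```text
t 18.55 pos [0.4872 0.4195 0.0861] now-frame [-0.0113 -0.0003  0.0011] after-frame [-0.0113 -0.0003  0.0011] twist [ 0.0001 -0.0005  0.0019] F [-2.13 -0.13  0.95] grip 0.01
Fx_box -1.9576393543605788
```

Request:
{"method": "apply_moves", "body": {
  "dp": [
    [-0.0025,0,0],
    [-0.0025,0,0],
    [-0.0025,0,0],
    [-0.002,0,0],
    [-0.0015,0,0],
    [-0.0005,0,0],
    [0,0,0]
  ],
  "twist": [
    [0,0,0],
    [0,0,0],
    [0,0,0],
    [0,0,0],
    [0,0,0],
    [0,0,0],
    [0,0,0]
  ],
  "fingers": [1,1,1,1,1,1,1]
}}

```text
time: 19.25
position: [0.497, 0.4157, 0.0856]
tool_rot: [-0.542, -3.092, 0.0]
ft_force: [-4.4, 1.9, -0.9]
grip_width: 0.006
grip_force: 2.2
```

Request:
{"method": "apply_moves", "body": {
  "dp": [
    [0,0,0],
    [0,0,0],
    [0,0,0],
    [0,0,0],
    [0,0,0],
    [0,0,0],
    [0,0,0],
    [0,0,0],
    [0,0,0],
    [0,0,0]
  ],
  "twist": [
    [0,0,0],
    [0,0,0],
    [0,0,0],
    [0,0,0],
    [0,0,0],
    [0,0,0],
    [0,0,0],
    [0,0,0],
    [0,0,0],
    [0,0,0]
  ],
  "fingers": [1,1,1,1,1,1,1,1,1,1]
}}

```text
time: 20.25
position: [0.4969, 0.4157, 0.0856]
tool_rot: [-0.542, -3.092, 0.001]
ft_force: [-4.8, 2.8, -0.9]
grip_width: 0.002
grip_force: 2.2
```

Run:
```python
from h import *
t=get_image("top")
P=[[*fix(x,y),.048] for x in(-.04,0,.04) for y in(.03,-.06)]
uv=proj("top",P).reshape(3,2,2)
for a,b in uv:
    L=np.linspace(a,b,91);g=cv2.remap(cv2.cvtColor(t,cv2.COLOR_RGB2GRAY),L[None,:,0].astype(np.float32),L[None,:,1].astype(np.float32),cv2.INTER_LINEAR)[0].astype(int)
    print("trail edge y_f(mm)",30-np.argmin(np.diff(g[:])), g[::6])
```

```text
trail edge y_f(mm) -16 [198 210 225 242 254 254 221 241 181  73  78  78  80 109 112 110]
trail edge y_f(mm) -20 [195 201 216 246 254 252 249 250 199  78  78  79  95 117 116 115]
trail edge y_f(mm) -18 [188 193 195 184 190 174 158 188 160  74  78  78  77  78  77  78]
```

Request:
{"method": "apply_moves", "body": {
  "dp": [
    [0.001,0,0],
    [0.002,0,0],
    [0.002,0,0],
    [0.0025,0,0],
    [0.0025,0,0],
    [0.0025,0,0],
    [0.0025,0,0],
    [0.003,0,0],
    [0.004,0,0],
    [0.006,0,0]
  ],
  "twist": [
    [0,0,0],
    [0,0,0],
    [0,0,0],
    [0,0,0],
    [0,0,0],
    [0,0,0],
    [0,0,0],
    [0,0,0],
    [0,0,0],
    [0,0,0]
  ],
  "fingers": [1,1,1,1,1,1,1,1,1,1]
}}

```text
time: 21.3
position: [0.4722, 0.4243, 0.0858]
tool_rot: [0.545, 3.093, -0.001]
ft_force: [0.3, 0.1, 0.3]
grip_width: 0.006
grip_force: 0.0
```

Request:
{"method": "apply_moves", "body": {
  "dp": [
    [0.01,0,0],
    [0.01,0,0],
    [0,0,-0.03],
    [0,0,-0.04],
    [0,0,-0.03],
    [0,0,0],
    [0,0,0],
    [0,0,0]
  ],
  "twist": [
    [0,0,0],
    [0,0,0],
    [0,0,0],
    [0,0,0],
    [0,0,0],
    [0,0,0],
    [0,0,0],
    [0,0,0]
  ],
  "fingers": [1,1,1,1,1,1,1,1]
}}

```text
time: 22.1
position: [0.4522, 0.4311, 0.1847]
tool_rot: [-0.543, -3.093, 0.003]
ft_force: [-0.3, 0.7, 0.2]
grip_width: 0.001
grip_force: 0.0
```

Run:
```python
from h import *
t=get_image("top")[180:310,150:440,::-1]
cv2.imwrite("pics/c6.png",cv2.resize(t,None,fx=2.7,fy=2.7,interpolation=cv2.INTER_CUBIC));print(ctrl.get_state()['time'],proj("top",[*fix(0,-.02),.048]))
```

```text
22.15 [[349.61666878 247.22270462]]
```

View pics/c6.png

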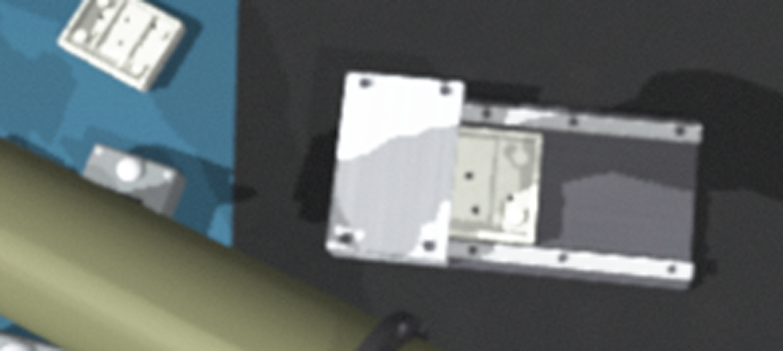

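The cover lies straight with its leading part under the bridge and its trailing edge at crop (540,190), about y = -18 mm in the fixture frame. That is 5–6 mm further in than the stop's estimated free position, allowing for measurement error. The finger is clear of the paddle, so I'm handing in.

```bash
python3 -c "
from bench import ctrl
print(ctrl.close_job())"
```

```text
the job is handed in; nothing more can be done
None
```

I handed the job in at about 22 s. The cover was pressed about 7 mm into the stop and left resting on it, and the paddle was held towards the dome at about 0.4 rad for over a second, then released. No verdict came back: the stop contact is inferred from the cover's final position, and I had no view of the paddle after release.

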